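# Spoon out of the mug, into the pan, gas to the mark

## Task

Get the pan ready for simmering: pull the long wooden spoon (round handle with a ball at its end) out of its mug and lower it, bowl down and without dropping it, into the saucepan, where you leave it leaning on the rim. Then turn the chrome knob on the gas ring until its pointer stands at the raised mark. Leave the mugs, the other utensil, the pan, the canister and the saucer standing where they are.

Things in the scene. Friction and masses are not known exactly. Their poses are not given: they have to be found in the camera images.
- spoon: Wooden spoon, 210 mm long, 45 g: round handle 11 mm thick with an 18 mm ball at its free end; flat oval bowl 34 x 50 mm, 8 mm thick. It stands bowl down in either mug, leaning about 28 degrees on the mug's rim. Origin: at first on the mug's axis at its inner floor (5 mm above the table), z up, x horizontally towards the side the handle leans to
- spoon_tip (a point): the end of the spoon's bowl, on the handle's centre line (axes as spoon)
- spoon_grip (a point): point on the handle's centre line 158 mm from spoon_tip and 52 mm from the free end; good to grip, clear above the mug's rim
- spoon_top (a point): the free end of the spoon's handle, on the centre line, 210 mm from spoon_tip
- spatula: bystander: light wooden spatula, 165 mm long, flat handle 22 mm wide and 6 mm thick, standing blade down in the other mug and leaning towards its handle (+y side); leave it. Origin on that mug's axis at the inner floor
- mug_a: yellow plastic mug, 74 mm across, 105 mm high, wall 4 mm, 0.25 kg, loose; origin at the centre of its underside, z up, its handle on its +y side
- mug_b: purple plastic mug, otherwise the same as mug_a
- pan: steel saucepan standing on the gas ring: 160 mm across, 70 mm high, wall 3 mm, floor 4 mm, 0.8 kg, loose; origin at the centre of its underside (60 mm above the table), a short handle along its +x, reaching 167 mm from the centre and 69 mm high
- pan_in (a point): centre of the pan's inner floor
- ring: portable gas ring, fixed: round base of radius 100 mm, 40 mm high, four pan-support arms up to 60 mm, and a flat 100 by 140 mm deck, 40 mm high, at its right-hand side (its -y) that carries the knob; origin at the centre of its underside, z up
- knob (a joint): angle of the chrome knob in rad, growing anticlockwise seen from above, range -1.8 to 1.8, friction about 0.04 Nm; at 0 the pointer stands exactly at the raised mark
- knob_grip (a point): on the knob's vertical axis at the height to grip, 69 mm above the table. The knob is a 48 mm disc, 8 mm high, with a bar on top 46 mm long and 12 mm wide, whose top is 81 mm above the table; the point's x axis turns with the knob along the bar, the black pointer is at the bar's -x end
- mark (a point): the raised mark: a small dark rib, 5 by 12 mm, on the deck's right-hand edge, 42 mm from the knob's axis in the direction of the ring's -y
- canister: bystander: closed aluminium canister, 80 mm across, 130 mm high, 0.4 kg; origin at the centre of its underside
- saucer: bystander: ceramic saucer, 116 mm across, 18 mm high; origin at the centre of its underside
Not all that is in view belongs to the job. Leave any black or blue look-alike of the spoon alone.

How it is judged:
By the outcome, as a careful person would: the job done as asked, in the order asked, and still so for the second after the job is handed in, with the robot touching nothing.
It also fails if it takes over 48 s, if anything falls off the work surface, if the arm or the gripper's body presses on something with over 40 N, if the wrist force passes 120 N, or if a joint passes its speed limit or range.

## Robot

A 6-joint arm with a two-finger parallel gripper is mounted at the origin on the work surface. World frame = base frame: x ahead of the robot, y to its left, z up, the work surface at z = 0. Lengths are in m, angles in rad, forces in N, time in s.
With the tool pointing down it reaches from about 0.425 to 0.95 m from the base axis. Payload 3.5 kg.
Tool frame: the origin (TCP) lies midway between the tips of the shut fingers; the grasp point (between the pads) lies 19 mm behind it; z points along the fingers, y is the line along which they close (so a half turn about z gives the same grasp; the last joint's range is limited). The gripper opens to 85 mm and grips with 20 to 120 N. Pads are 22 mm wide; open, the fingers measure 114 mm over their backs; the gripper's body (76 mm by 85 mm) begins 54 mm behind the grasp point. The pads swing forward as they close: fully open they stand 13 mm farther back than shut.
Start: joints at [-1.265, 0.286, 1.577, -0, 1.279, -0.15], TCP at [0.297, -0.606, 0.231] pointing down, gripper open.
Joint ranges: [-2.77, 2.77], [-0.9, 2.22], [0.21, 2.48], [-1.53, 4.67], [0.24, 2.81], [-2.84, 2.84]. Speed limits (rad/s): [2.79, 2.79, 3.14, 3.14, 3.14, 3.14].

## Interface

Orientations are given as a unit quaternion [x, y, z, w].
In Python, from plant import ctrl gives the robot as it stands.
- The arm moves only by the tool move_arm, never from a script. Its argument "plan" is a list of rows, each an object of numbers: "x", "y", "z": the shift along the tool's x, y, z in m; "yaw": the turn about the tool's z in rad; "fingers": the closure, from 0 (fully open) to 1 (shut). In form: [{"x": .., "y": .., "z": .., "yaw": .., "fingers": ..}, ...]. A call has 1 to 5 rows; each row is the pose to reach, as a shift and turn from the pose commanded when the call began, along the tool's axes at that moment; what a row does not reach only later rows make up. A row lasts 1/10 s, in which the tool goes at most 50 mm and 8.59 degrees, less where a joint would pass 70% of its speed; a pose out of reach is approached as far as the arm can. A call with a gripper value outside its range is refused whole. The fingers move at their own pace and stop on an object; "force" is the grip in N (left out, the last holds). Time passes only in rows, so rows that repeat a pose let the fingers close. It gives the time, the measured TCP pose, the force, the opening and the grip force at its end, in the units of the state.
- ctrl.get_state(): the state, without advancing time (a new reading comes with each control period).
- ctrl.read_camera(name): name is "side" or "top"; returns the picture (420x560x3 uint8, red, green, blue); there is no depth.
- ctrl.camera_model(name): a dict with "intrinsics" (3x3 intrinsics, pixels), "distortion" ([k1, k2, p1, p2, k3] as OpenCV has them; the pictures are not rectified), "cam_to_world" (4x4, takes a point from camera to world coordinates). Camera axes: x right, y up, looking along -z (the intrinsics and any distortion apply to the point x, -y, -z); pixel columns grow to the right and rows downward; lengths in m; the calibration is good to about 2 mm. A picture is of the moment at which its call begins. camera_model takes no time and is no camera call.
- ctrl.sign_off(): hands the job in; it is judged then, once.
The state is a dict: "time": time; "qpos": joint angles; "dq": joint speeds; "joint_efforts": joint torques, N m; "eef_pos": TCP position; "tcp_rot": TCP orientation; "contact_force": force on the tool from outside, world axes, zero at the start; "wrist_torque": the same for the moment, N m; "opening": opening from 0.0 (shut) to 1.0 (fully open); "finger_force": force on a finger pad.
Only numpy, scipy, OpenCV 4.12 (cv2) and the standard library are available. Lean on these libraries where they do the work, as an engineer would, in place of code of your own. Each camera call takes 0.05 s, during which the arm holds its last target. There are 200 camera calls.

## Working session

There is one attempt and no reset: what is moved stays moved. The work goes in short steps, Python scripts to look and compute and a tool call to move; the robot and the scene stay as the last step left them, time stands still between calls to the robot, and variables do not carry over. Pictures are saved under pics/ and viewed, at most 10 in all, crops included, and the job is handed in when it is done.

Besides the shell and the picture viewer there is one more tool, called after "Emit:" as name([rows], argument=value, ...), one row to a line, values as JSON. move_arm: Moves the arm, as the interface text tells. Its arguments: {"type":"object","properties":{"plan":{"type":"array"},"force":{"type":"number"}},"required":["plan"]}

```bash
mkdir -p pics; cat > h.py <<'E'
import numpy as np,cv2
from plant import ctrl
def snap(n,f):
    im=ctrl.read_camera(n); cv2.imwrite(f,im[:,:,::-1]); return im
def proj(n,P):
    m=ctrl.camera_model(n);T=np.linalg.inv(np.array(m['cam_to_world']))
    p=np.atleast_2d(P)@T[:3,:3].T+T[:3,3]; p=p*[1,-1,-1]
    return cv2.projectPoints(p.reshape(-1,1,3),np.zeros(3),np.zeros(3),np.array(m['intrinsics']),np.array(m['distortion'],float))[0].reshape(-1,2)
def ray(n,uv):
    m=ctrl.camera_model(n);T=np.array(m['cam_to_world'])
    q=cv2.undistortPoints(np.array(uv,float).reshape(-1,1,2),np.array(m['intrinsics']),np.array(m['distortion'],float)).reshape(-1,2)
    d=np.c_[q[:,0],-q[:,1],-np.ones(len(q))]@T[:3,:3].T
    return T[:3,3],d/np.linalg.norm(d,axis=1)[:,None]
def onz(n,uv,z):
    o,d=ray(n,uv); z=np.asarray(z,float); return o+d*((z-o[2])/d[:,2])[:,None]
def tri(uv1,uv2):
    a,d=ray('top',[uv1]);b,e=ray('side',[uv2]);d=d[0];e=e[0]
    s=np.linalg.lstsq(np.c_[d,-e],b-a,rcond=None)[0]
    p,q=a+s[0]*d,b+s[1]*e; return (p+q)/2,np.linalg.norm(p-q)
E
python3 - <<'E'
from h import *
a=snap('top','pics/t0.png');b=snap('side','pics/s0.png')
for n in('top','side'):
    print(np.round(ctrl.camera_model(n)['cam_to_world'],3))
print(ctrl.get_state())
E
```

```text
[[ 0.146  0.969 -0.201  0.326]
 [-0.989  0.142 -0.034  0.039]
 [-0.005  0.204  0.979  1.045]
 [ 0.     0.     0.     1.   ]]
[[-0.948  0.188 -0.257  0.241]
 [-0.318 -0.565  0.762  0.84 ]
 [-0.002  0.804  0.595  0.759]
 [ 0.     0.     0.     1.   ]]
{'time': 0.1, 'qpos': array([-1.26499368e+00,  2.87097854e-01,  1.57804375e+00, -4.49789116e-06,
        1.27858901e+00, -1.50004645e-01]), 'dq': array([ 0.00015241, -0.00212547, -0.00413295, -0.00043002,  0.00219862,
        0.00098825]), 'joint_efforts': array([ 6.78417491e-04, -4.07295656e+01, -2.93697256e+01, -1.50391015e-04,
        3.42690837e-03,  3.22693616e-06]), 'eef_pos': array([ 0.29696766, -0.60550022,  0.23006452]), 'tcp_rot': array([ 9.74141473e-01,  2.25936380e-01, -8.53345496e-05, -1.06556911e-03]), 'contact_force': array([-0.15868848,  0.23161172,  0.43617601]), 'wrist_torque': array([ 0.0056908 , -0.01006198,  0.04343653]), 'finger_force': 0.0, 'opening': 1.0030706294555873}
```

View pics/t0.png

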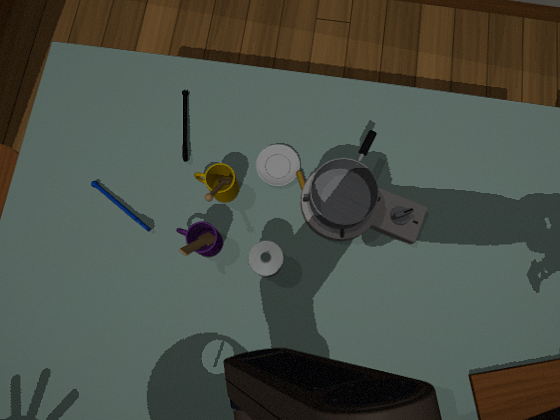

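View pics/s0.png

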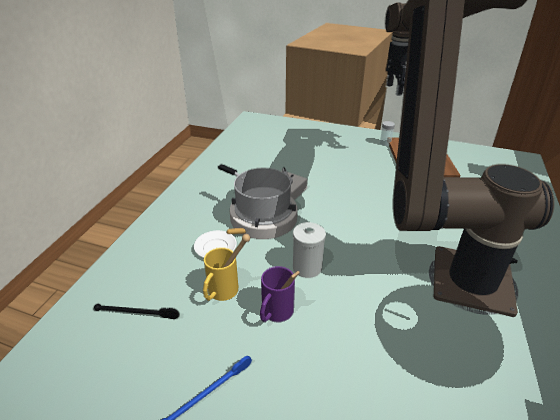

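Top view: pan at (343,193), knob at (401,214), canister (266,258), saucer (278,165), mugs at (220,182) yellow and (205,238) purple. The candidates are the utensil in the yellow mug, end at (209,196), which looks round; the one in the purple mug, end at (183,250), which looks flat like the spatula; and the black and blue look-alikes lying on the table. I'll confirm in a crop.

```bash
python3 - <<'E'
import cv2,numpy as np
t=cv2.imread('pics/t0.png');s=cv2.imread('pics/s0.png')
a=cv2.resize(t[150:270,170:320],(750,600),interpolation=cv2.INTER_CUBIC)
b=cv2.resize(s[220:330,190:320],(709,600),interpolation=cv2.INTER_CUBIC)
c=cv2.resize(t[120:250,290:440],(692,600),interpolation=cv2.INTER_CUBIC)
for n,i in zip('abc',(a,b,c)): cv2.imwrite(f'pics/c_{n}.png',cv2.convertScaleAbs(i,alpha=1.5))
E
```

```text
(no output)
```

View pics/c_a.png

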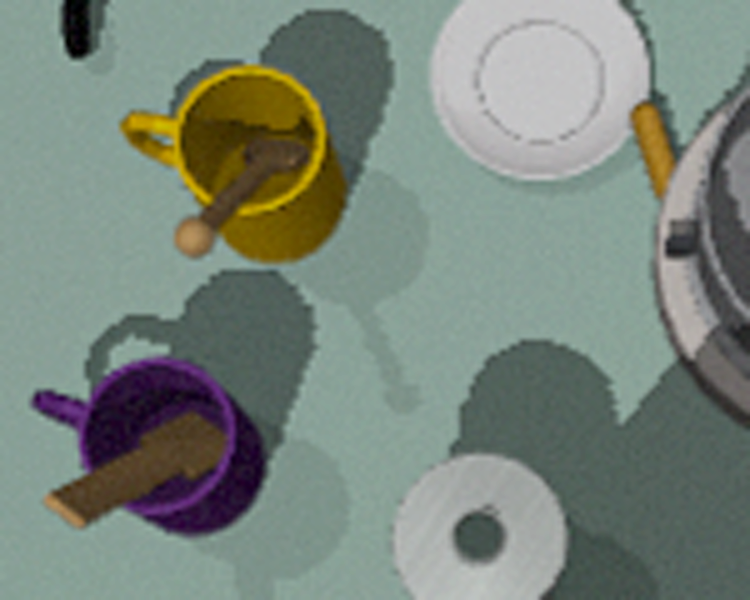

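View pics/c_b.png

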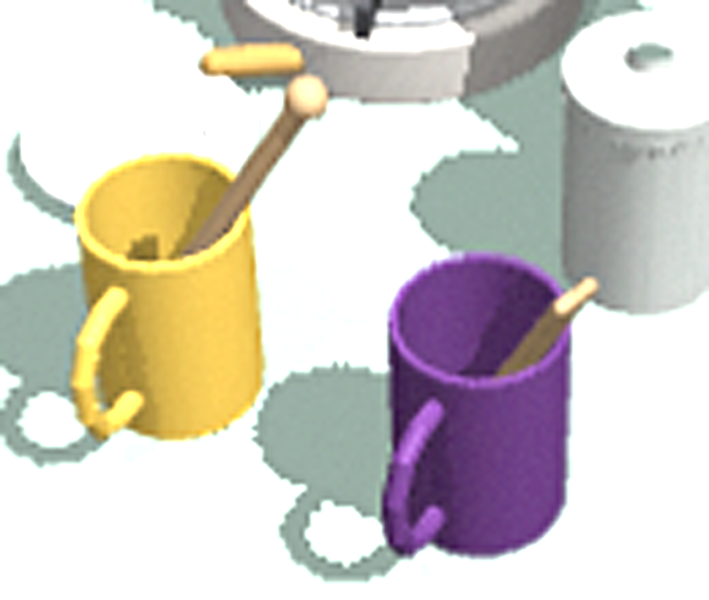

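View pics/c_c.png

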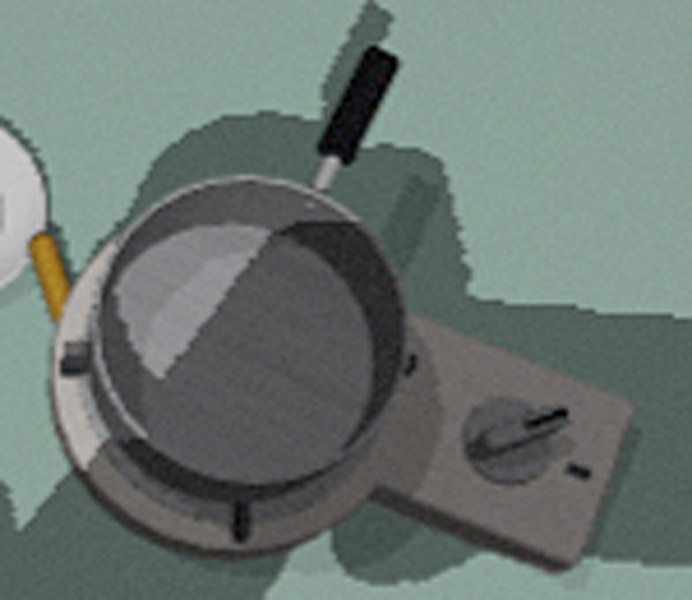

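The yellow mug's utensil has a round handle and a ball end at top (208.8,197.6) / side (246.1,237.8), so it's the spoon. The purple mug's is flat, so it's the spatula. The knob's pointer (black) is at top ≈(408.6,210.6) and the mark at ≈(415.5,222.3).

```bash
python3 - <<'E'
from h import *
np.set_printoptions(precision=4,suppress=True)
b,e=tri((208.8,197.6),(246.1,237.8));print('ball',b,e)
f=lambda u,v,z:onz('top',[(u,v)],z)[0]
m=f(220.4,177.6,.105);print('muga',m,'mugb',f(201.6,237.4,.105),'can',f(266,257.6,.13))
d=b-m; az=np.arctan2(d[1],d[0]); print('az',np.degrees(az),'horiz',np.hypot(*d[:2]))
P=lambda x,y,s,ox,oy:(x/s+ox,y/s+oy)
c=lambda x,y:P(x,y,4.613,290,120)
pan=f(*c(253,330),.13);print('pan',pan)
mk=f(*c(579,472),.043);pe=f(*c(560,412),.081);pi=f(*c(476,452),.075);kd=f(*c(511,440),.048)
print('mark',mk,'ptr tip',pe,'bar other',pi,'disc',kd)
r=(mk-pan)[:2];a=np.degrees(np.arctan2(*r[::-1]));print('pan->mark az',a,np.hypot(*r))
q=(pe-pi)[:2];print('ptr az',np.degrees(np.arctan2(*q[::-1])),np.hypot(*q))
print('pan handle az',f(*c(385,55),.129)-pan)
print('saucer',f(278,165,.018),'deck corners',[f(*c(x,y),.04)[:2] for x,y in((630,407),(570,568),(378,490))])
from scipy.spatial.transform import Rotation as R
print(R.from_quat(ctrl.get_state()['tcp_rot']).as_matrix())
E
```

```text
ball [0.5177 0.2232 0.1838] 0.0005300320180730209
muga [0.5874 0.2214 0.105 ] mugb [0.4391 0.2394 0.105 ] can [0.4122 0.0835 0.13  ]
az 178.51221184325576 horiz 0.06967426029434129
pan [ 0.5889 -0.0731  0.13  ]
mark [ 0.5609 -0.2668  0.043 ] ptr tip [ 0.5824 -0.2429  0.081 ] bar other [ 0.5562 -0.2028  0.075 ] disc [ 0.5719 -0.2276  0.048 ]
pan->mark az -98.24102970351282 0.1956783749909084
ptr az -56.870597531383616 0.047896349260976946
pan handle az [ 0.1561 -0.0511 -0.001 ]
saucer [0.6672 0.0946 0.018 ] deck corners [array([ 0.6016, -0.2925]), array([ 0.5087, -0.2671]), array([ 0.536, -0.161])]
[[ 0.8979  0.4402 -0.0006]
 [ 0.4402 -0.8979  0.002 ]
 [ 0.0003 -0.0021 -1.    ]]
```

Emit:
move_arm([
  {"x":0.21,"y":-0.095,"z":-0.08,"yaw":0.456,"fingers":0},
  {"x":0.21,"y":-0.095,"z":-0.08,"yaw":0.456,"fingers":0},
  {"x":0.21,"y":-0.095,"z":-0.08,"yaw":0.456,"fingers":0},
  {"x":0.21,"y":-0.095,"z":-0.08,"yaw":0.456,"fingers":0},
  {"x":0.21,"y":-0.095,"z":-0.08,"yaw":0.456,"fingers":0},
])

```text
time: 0.6
eef_pos: [0.445, -0.4263, 0.3117]
tcp_rot: [1.0, 0.0, 0.0, -0.0]
contact_force: [0.6, -0.5, -0.1]
opening: 1.0
finger_force: 0.0
```

Emit:
move_arm([
  {"x":0.04,"y":-0.24},
  {"x":0.04,"y":-0.24},
  {"x":0.04,"y":-0.24},
  {"x":0.04,"y":-0.24},
  {"x":0.04,"y":-0.24},
])

```text
validation failed for argument at $.pl...
```

Emit:
move_arm([
  {"x":0.04,"y":-0.24},
  {"x":0.04,"y":-0.24},
  {"x":0.04,"y":-0.24},
  {"x":0.04,"y":-0.24},
  {"x":0.04,"y":-0.24},
])

```text
validation failed for argument at $.pl...
```

Emit:
move_arm([
  {"x":0.013,"y":-0.17},
  {"x":0.013,"y":-0.17},
  {"x":0.013,"y":-0.17},
  {"x":0.013,"y":-0.17},
  {"x":0.013,"y":-0.17},
])

```text
validation failed for argument at $.pl...
```

All fields are required.

Emit:
move_arm([
  {"x":0.04,"y":-0.24,"z":0,"yaw":0,"fingers":0},
  {"x":0.04,"y":-0.24,"z":0,"yaw":0,"fingers":0},
  {"x":0.04,"y":-0.24,"z":0,"yaw":0,"fingers":0},
  {"x":0.04,"y":-0.24,"z":0,"yaw":0,"fingers":0},
  {"x":0.04,"y":-0.24,"z":0,"yaw":0,"fingers":0},
])

```text
time: 1.1
eef_pos: [0.4837, -0.1858, 0.3109]
tcp_rot: [1.0, 0.0, -0.0, -0.0]
contact_force: [0.8, 0.2, -1.3]
opening: 0.996
finger_force: 0.0
```

Emit:
move_arm([
  {"x":0.04,"y":-0.24,"z":0,"yaw":0,"fingers":0},
  {"x":0.04,"y":-0.24,"z":0,"yaw":0,"fingers":0},
  {"x":0.04,"y":-0.24,"z":0,"yaw":0,"fingers":0},
  {"x":0.04,"y":-0.24,"z":0,"yaw":0,"fingers":0},
  {"x":0.04,"y":-0.24,"z":0,"yaw":0,"fingers":0},
])

```text
time: 1.6
eef_pos: [0.5236, 0.0541, 0.311]
tcp_rot: [1.0, 0.0, -0.0, -0.0]
contact_force: [-0.2, -0.3, -0.1]
opening: 0.999
finger_force: 0.0
```

Emit:
move_arm([
  {"x":0.013,"y":-0.17,"z":0,"yaw":0,"fingers":0},
  {"x":0.013,"y":-0.17,"z":0,"yaw":0,"fingers":0},
  {"x":0.013,"y":-0.17,"z":0,"yaw":0,"fingers":0},
  {"x":0.013,"y":-0.17,"z":0,"yaw":0,"fingers":0},
  {"x":0.013,"y":-0.17,"z":0,"yaw":0,"fingers":0},
])

```text
time: 2.1
eef_pos: [0.5363, 0.2243, 0.3104]
tcp_rot: [1.0, 0.002, -0.001, -0.0]
contact_force: [0.3, -0.7, -0.0]
opening: 1.001
finger_force: 0.0
```

Emit:
move_arm([
  {"x":0,"y":0.001,"z":0.05,"yaw":0,"fingers":0},
  {"x":0,"y":0.001,"z":0.1,"yaw":0,"fingers":0},
  {"x":0,"y":0.001,"z":0.14,"yaw":0,"fingers":0},
  {"x":0,"y":0.001,"z":0.17,"yaw":0,"fingers":0},
  {"x":0,"y":0.001,"z":0.181,"yaw":0,"fingers":0},
])

```text
time: 2.6
eef_pos: [0.5343, 0.2187, 0.1258]
tcp_rot: [1.0, -0.001, -0.004, 0.001]
contact_force: [0.8, -0.0, -0.1]
opening: 1.001
finger_force: 0.0
```

Emit:
move_arm([
  {"x":0,"y":0,"z":0,"yaw":0,"fingers":0.6},
  {"x":0,"y":0,"z":0,"yaw":0,"fingers":0.7},
  {"x":0,"y":0,"z":0,"yaw":0,"fingers":0.8},
  {"x":0,"y":0,"z":0,"yaw":0,"fingers":0.9},
  {"x":0,"y":0,"z":0,"yaw":0,"fingers":1.0},
], force=30)

```text
time: 3.1
eef_pos: [0.5378, 0.2209, 0.1318]
tcp_rot: [1.0, -0.0, 0.001, -0.0]
contact_force: [0.4, 0.1, -0.4]
opening: 0.142
finger_force: 0.1
```

Emit:
move_arm([
  {"x":0,"y":0,"z":0,"yaw":0,"fingers":1.0},
  {"x":0,"y":0,"z":0,"yaw":0,"fingers":1.0},
  {"x":0,"y":0,"z":0,"yaw":0,"fingers":1.0},
])

```text
time: 3.4
eef_pos: [0.5376, 0.2208, 0.1312]
tcp_rot: [1.0, -0.0, 0.001, -0.0]
contact_force: [-0.5, 0.7, 3.3]
opening: 0.122
finger_force: 30.0
```

Emit:
move_arm([
  {"x":-0.004,"y":0,"z":-0.012,"yaw":0,"fingers":1},
  {"x":-0.01,"y":0,"z":-0.03,"yaw":0,"fingers":1},
  {"x":-0.018,"y":0,"z":-0.055,"yaw":0,"fingers":1},
  {"x":-0.026,"y":0,"z":-0.08,"yaw":0,"fingers":1},
  {"x":-0.034,"y":0,"z":-0.105,"yaw":0,"fingers":1},
], force=40)

```text
time: 3.9
eef_pos: [0.5019, 0.2206, 0.2362]
tcp_rot: [1.0, -0.0, -0.001, 0.0]
contact_force: [0.1, 0.5, -1.0]
opening: 0.114
finger_force: 39.0
```

Emit:
move_arm([
  {"x":0,"y":0,"z":-0.03,"yaw":0,"fingers":1},
  {"x":0,"y":0,"z":-0.06,"yaw":0,"fingers":1},
  {"x":0,"y":0,"z":-0.085,"yaw":0,"fingers":1},
  {"x":0,"y":0,"z":-0.095,"yaw":0,"fingers":1},
  {"x":0,"y":0,"z":-0.095,"yaw":0,"fingers":1},
])

```text
time: 4.4
eef_pos: [0.5033, 0.2208, 0.332]
tcp_rot: [1.0, -0.0, 0.001, -0.0]
contact_force: [1.4, 0.3, -1.1]
opening: 0.112
finger_force: 39.0
```

```bash
python3 - <<'E'
from h import *
t=snap('top','pics/t1.png');s=snap('side','pics/s1.png')
cv2.imwrite('pics/m1.png',np.hstack([cv2.resize(t[120:300,150:330],(400,400)),cv2.resize(s[100:320,150:370],(400,400))])[:,:,::-1])
E
```

```text
(no output)
```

View pics/m1.png

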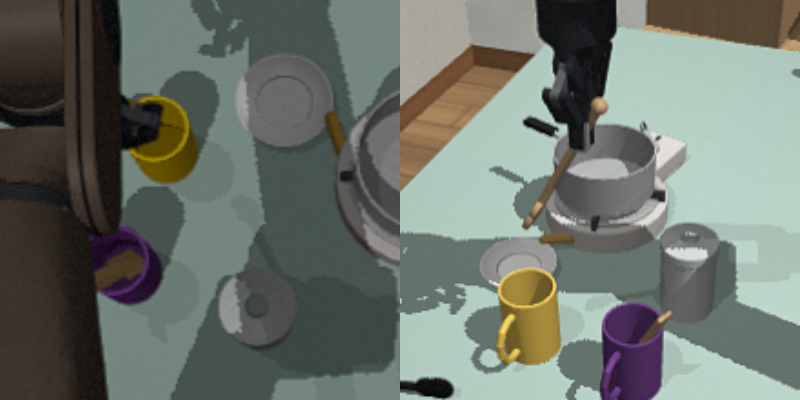

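The spoon is out of the mug (ball at side (259.5,157.8), tip at (220.4,223.8)) and still tilted; the mugs haven't moved. Next I'll measure its tilt.

```bash
python3 - <<'E'
from h import *
o,d=ray('side',[(259.5,157.8),(220.4,223.8)])
P=o+d*((.221-o[1])/d[:,1])[:,None];print(P.round(3));v=P[0]-P[1];print(np.degrees(np.arctan2(-v[0],v[2])),np.hypot(v[0],v[2]))
E
```

```text
[[0.483 0.221 0.384]
 [0.577 0.221 0.205]]
27.942729643395392 0.20176501303584624
```

Emit:
move_arm([
  {"x":0.01,"y":0.03,"z":0,"yaw":0,"fingers":1},
  {"x":0.02,"y":0.075,"z":0,"yaw":0,"fingers":1},
  {"x":0.03,"y":0.12,"z":0,"yaw":0,"fingers":1},
  {"x":0.04,"y":0.165,"z":0,"yaw":0,"fingers":1},
  {"x":0.05,"y":0.21,"z":0,"yaw":0,"fingers":1},
])

```text
time: 5.0
eef_pos: [0.5522, 0.0091, 0.3277]
tcp_rot: [1.0, 0.0, -0.002, -0.0]
contact_force: [0.2, -0.7, 0.3]
opening: 0.114
finger_force: 39.0
```

Emit:
move_arm([
  {"x":0.004,"y":0.04,"z":0,"yaw":0,"fingers":1},
  {"x":0.007,"y":0.075,"z":0,"yaw":0,"fingers":1},
  {"x":0.007,"y":0.084,"z":0.01,"yaw":0,"fingers":1},
  {"x":0.007,"y":0.084,"z":0.03,"yaw":0,"fingers":1},
  {"x":0.007,"y":0.084,"z":0.05,"yaw":0,"fingers":1},
])

```text
time: 5.5
eef_pos: [0.5591, -0.0731, 0.2775]
tcp_rot: [1.0, -0.001, -0.001, -0.001]
contact_force: [-0.0, 0.5, -0.7]
opening: 0.119
finger_force: 39.1
```

Emit:
move_arm([
  {"x":0,"y":0,"z":0.02,"yaw":0,"fingers":1},
  {"x":0,"y":0,"z":0.04,"yaw":0,"fingers":1},
  {"x":0,"y":0,"z":0.06,"yaw":0,"fingers":1},
  {"x":0,"y":0,"z":0.074,"yaw":0,"fingers":1},
  {"x":0,"y":0,"z":0.078,"yaw":0,"fingers":1},
])

```text
time: 6.0
eef_pos: [0.5581, -0.0722, 0.1986]
tcp_rot: [1.0, 0.0, -0.003, -0.001]
contact_force: [0.3, -0.8, -0.7]
opening: 0.12
finger_force: 39.1
```

```bash
python3 - <<'E'
from h import *
t=snap('top','pics/t2.png');s=snap('side','pics/s2.png')
cv2.imwrite('pics/m2.png',np.hstack([cv2.resize(t[110:270,280:440],(400,400)),cv2.resize(s[90:250,180:340],(400,400))])[:,:,::-1])
print(ctrl.get_state()['eef_pos'])
E
```

```text
[ 0.55932127 -0.07280026  0.20104898]
```

View pics/m2.png

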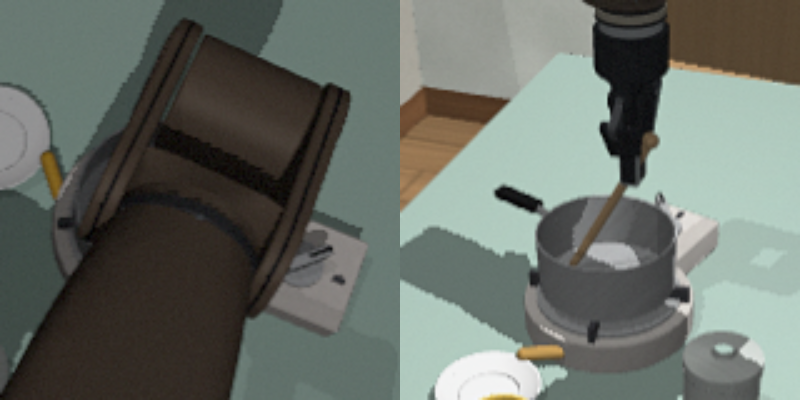

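The tip is inside the pan, on the far side just above the floor (side ≈(252,196)). Now I'll set it down and swing it over onto the rim.

Emit:
move_arm([
  {"x":0,"y":0,"z":0.006,"yaw":0,"fingers":1},
  {"x":-0.002,"y":0,"z":0.01,"yaw":0,"fingers":1},
  {"x":-0.007,"y":0,"z":0.014,"yaw":0,"fingers":1},
  {"x":-0.013,"y":0,"z":0.018,"yaw":0,"fingers":1},
  {"x":-0.017,"y":0,"z":0.02,"yaw":0,"fingers":1},
], force=20)

```text
time: 6.6
eef_pos: [0.5435, -0.0734, 0.1834]
tcp_rot: [1.0, -0.0, 0.002, 0.0]
contact_force: [0.4, 1.1, 2.8]
opening: 0.115
finger_force: 37.8
```

Emit:
move_arm([
  {"x":-0.005,"y":0,"z":0.003,"yaw":0,"fingers":1},
  {"x":-0.01,"y":0,"z":0.007,"yaw":0,"fingers":1},
  {"x":-0.014,"y":0,"z":0.01,"yaw":0,"fingers":1},
  {"x":-0.02,"y":0,"z":0.015,"yaw":0,"fingers":1},
  {"x":-0.027,"y":0,"z":0.021,"yaw":0,"fingers":1},
])

```text
time: 7.1
eef_pos: [0.5155, -0.0735, 0.1614]
tcp_rot: [1.0, -0.0, 0.0, 0.0]
contact_force: [-0.3, 0.7, 2.6]
opening: 0.118
finger_force: 34.2
```

```bash
python3 - <<'E'
from h import *
s=snap('side','pics/s3.png')
cv2.imwrite('pics/m3.png',cv2.resize(s[90:250,180:340],(600,600))[:,:,::-1])
print(ctrl.get_state()['eef_pos'])
E
```

```text
[ 0.5136307  -0.07311367  0.15962966]
```

View pics/m3.png

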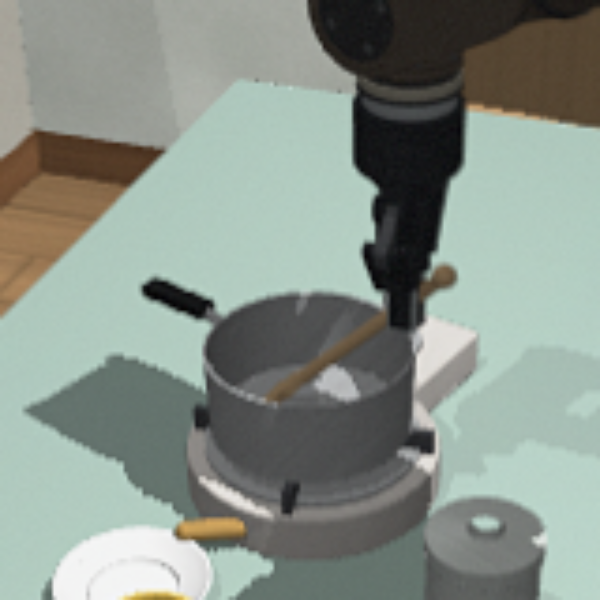

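The spoon is pivoting as planned: tip on the pan floor (crop (272,400)), ball at (443,277). I'll carry on to the rim.

Emit:
move_arm([
  {"x":-0.006,"y":0,"z":0.006,"yaw":0,"fingers":1},
  {"x":-0.011,"y":0,"z":0.012,"yaw":0,"fingers":1},
  {"x":-0.016,"y":0,"z":0.018,"yaw":0,"fingers":1},
  {"x":-0.019,"y":0,"z":0.023,"yaw":0,"fingers":1},
  {"x":-0.022,"y":0,"z":0.027,"yaw":0,"fingers":1},
])

```text
time: 7.65
eef_pos: [0.4931, -0.0732, 0.1334]
tcp_rot: [1.0, -0.0, -0.001, -0.0]
contact_force: [-2.0, -0.1, 4.2]
opening: 0.116
finger_force: 31.5
```

Emit:
move_arm([
  {"x":-0.001,"y":0,"z":0.002,"yaw":0,"fingers":1},
  {"x":-0.001,"y":0,"z":0.002,"yaw":0,"fingers":1},
  {"x":-0.001,"y":0,"z":0.002,"yaw":0,"fingers":1},
])

```text
time: 7.95
eef_pos: [0.493, -0.0733, 0.1323]
tcp_rot: [1.0, -0.0, -0.0, -0.0]
contact_force: [-2.0, 0.7, 3.8]
opening: 0.116
finger_force: 31.5
```

```bash
python3 - <<'E'
from h import *
s=snap('side','pics/s4.png')
cv2.imwrite('pics/m4.png',cv2.resize(s[120:240,210:330],(600,600),interpolation=cv2.INTER_CUBIC)[:,:,::-1])
print(ctrl.get_state()['eef_pos'])
E
```

```text
[ 0.49309015 -0.07328034  0.1323846 ]
```

View pics/m4.png

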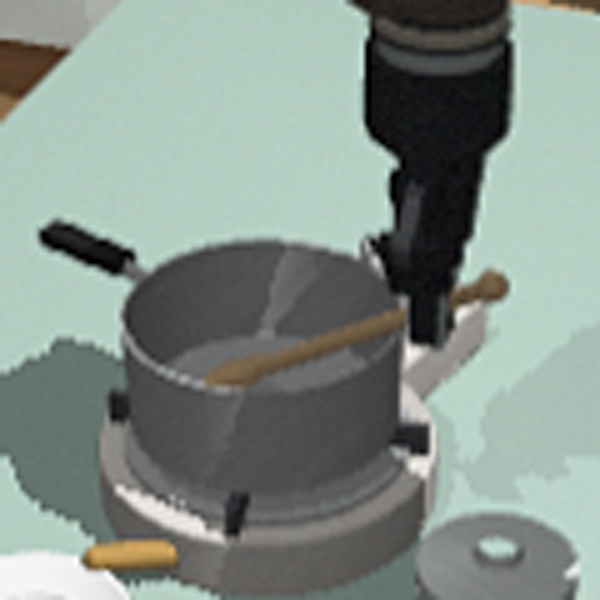

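```bash
python3 - <<'E'
from h import *
o,d=ray('side',[(308,177.4),(210+205/5,120+380/5)])
P=o+d*((-.073-o[1])/d[:,1])[:,None];print(P.round(4))
v=np.array([.493,-.073,.1514])-P[0];print(v, np.degrees(np.arctan2(v[0],-v[2])))
E
```

```text
[[ 0.4604 -0.073   0.1704]
 [ 0.6273 -0.073   0.0737]]
[ 3.25815679e-02  6.93889390e-17 -1.90040724e-02] 59.74598003558644
```

Emit:
move_arm([
  {"x":-0.001,"y":0,"z":0.002,"yaw":0,"fingers":1},
  {"x":-0.002,"y":0,"z":0.004,"yaw":0,"fingers":1},
  {"x":-0.003,"y":0,"z":0.006,"yaw":0,"fingers":1},
  {"x":-0.003,"y":0,"z":0.006,"yaw":0,"fingers":1},
])

```text
time: 8.4
eef_pos: [0.4922, -0.0737, 0.1286]
tcp_rot: [1.0, -0.0, 0.003, 0.0]
contact_force: [-1.8, 2.3, 8.9]
opening: 0.113
finger_force: 31.8
```

The upward force has risen, so the handle is on the rim. Releasing gently.

Emit:
move_arm([
  {"x":0,"y":0,"z":0,"yaw":0,"fingers":0.85},
  {"x":0,"y":0,"z":0,"yaw":0,"fingers":0.8},
  {"x":0,"y":0,"z":0,"yaw":0,"fingers":0.7},
  {"x":0,"y":0,"z":0,"yaw":0,"fingers":0.6},
  {"x":0,"y":0,"z":0,"yaw":0,"fingers":0.5},
])

```text
time: 8.9
eef_pos: [0.4897, -0.0733, 0.1259]
tcp_rot: [1.0, -0.0, -0.0, -0.0]
contact_force: [0.1, 0.2, -0.4]
opening: 0.5
finger_force: 0.0
```

Emit:
move_arm([
  {"x":0,"y":0,"z":0,"yaw":0,"fingers":0.5},
  {"x":0,"y":0,"z":-0.02,"yaw":0,"fingers":0.5},
  {"x":0,"y":0,"z":-0.05,"yaw":0,"fingers":0.5},
  {"x":0,"y":0,"z":-0.09,"yaw":0,"fingers":0.5},
  {"x":0,"y":0,"z":-0.13,"yaw":0,"fingers":0.5},
])

```text
time: 9.4
eef_pos: [0.4895, -0.0732, 0.2572]
tcp_rot: [1.0, -0.0, -0.001, -0.0]
contact_force: [1.1, -0.4, -0.5]
opening: 0.502
finger_force: 0.0
```

```bash
python3 - <<'E'
from h import *
s=snap('side','pics/s5.png').astype(int);s4=cv2.imread('pics/s4.png')[:,:,::-1].astype(int)
# brown (wood) pixel extents near the pan
for im in(s4,s):
    c=im[160:215,235:330];m=(c[:,:,0]-c[:,:,2]>35)
    y,x=np.nonzero(m);x=x+235;y=y+160
    print(len(x),[(int(x[i]),int(y[i])) for i in (x.argmin(),x.argmax())], np.polyfit(x,y,1))
print(ctrl.get_state()['eef_pos'],ctrl.get_state()['opening'])
E
```

```text
156 [(251, 195), (310, 176)] [ -0.34061593 281.65384895]
178 [(250, 195), (311, 177)] [ -0.31542896 275.04528374]
[ 0.49309435 -0.07438788  0.26594957] 0.5004098963920739
```

```bash
python3 - <<'E'
from h import *
np.set_printoptions(precision=4,suppress=True)
acc=lambda f:cv2.imread(f).max(2)
g=acc('pics/t0.png')[195:250,380:440]
print(g[10:35,8:44])
E
```

```text
[[73 72 71 74 74 69 70 73 69 72 72 71 72 70 76 74 74 74 73 74 73 73 72 72
  72 71 73 71 75 75 72 74 74 73 68 67]
 [72 72 74 74 74 71 74 64 61 61 58 60 64 64 63 71 71 74 74 73 74 76 74 74
  71 74 75 72 72 74 73 74 74 75 72 74]
 [73 74 72 73 73 71 65 63 58 58 58 60 53 59 57 61 62 70 73 71 71 73 68 68
  73 73 71 67 72 73 73 74 76 72 71 74]
 [74 72 76 74 61 53 56 61 58 59 59 60 61 58 61 58 56 61 69 58 55 54 55 41
  48 69 74 74 72 72 74 74 74 74 74 73]
 [71 72 70 65 53 54 54 60 55 59 59 59 60 61 59 59 47 49 54 54 58 40  5  1
   1 65 73 73 73 73 72 74 73 73 73 71]
 [69 72 71 60 53 58 57 58 59 56 56 56 59 56 55 50 50 52 37 22  8 10 21 32
  32 69 74 73 74 74 73 74 73 73 72 72]
 [71 75 66 57 58 59 58 58 59 55 61 52 48 53 58 40 27 12  2 19 31 40 51 52
  53 55 69 75 71 73 73 72 71 71 71 70]
 [73 74 58 54 60 58 55 57 48 49 57 54 54 60 59 44 24 28 32 52 53 47 45 44
  60 72 73 73 74 71 74 74 76 75 77 75]
 [74 73 56 51 61 57 46 45 51 56 56 58 57 59 58 60 46 52 51 43 38 33 43 68
  73 73 73 73 72 72 73 71 71 75 76 75]
 [75 68 52 50 59 47 35 45 58 56 57 57 59 58 60 54 50 36 30 31 38 56 64 63
  59 71 7
[... 1025 characters left out ...]
38 67 71 75 73 58 53]
 [71 74 71 71 73 74 73 69 56 46 43 46 44 46 43 39 60 71 74 72 71 71 71 75
  74 75 75 77 64 68 73 71 73 61 55 56]
 [71 73 72 71 73 71 72 73 73 76 72 64 59 65 70 67 72 73 73 70 72 73 72 71
  72 74 74 74 72 74 72 74 71 55 56 52]
 [72 70 72 73 72 72 72 69 71 72 73 71 73 74 74 73 74 74 74 71 74 71 72 71
  73 72 72 72 74 71 70 72 70 59 60 56]
 [69 72 72 72 71 73 71 69 74 71 69 71 74 72 71 73 71 72 74 72 72 72 72 72
  70 73 72 76 73 75 70 73 57 54 54 54]
 [75 74 73 74 71 72 70 73 72 72 73 73 72 73 72 71 73 71 72 68 71 71 73 72
  73 74 73 68 74 72 74 70 54 53 58 63]
 [72 68 71 71 73 75 72 72 69 69 69 72 71 70 73 74 72 71 71 70 74 71 70 75
  75 70 71 73 74 72 74 64 55 55 58 64]]
```

```bash
python3 - <<'E'
from h import *
from scipy.ndimage import map_coordinates as mc
np.set_printoptions(precision=4,suppress=True)
im=cv2.GaussianBlur(cv2.imread('pics/t0.png').astype(float),(0,0),.7)
c=lambda x,y:np.array([x/4.613+290-.4,y/4.613+120-.4])
C={'A':c(412,318),'B':c(630,407),'C':c(570,568),'D':c(378,490)}
def edge(p,q,n=40):
    t=(q-p)/np.linalg.norm(q-p);nn=np.array([-t[1],t[0]]);s=np.linspace(-3.5,3.5,71);pts=[]
    for a in np.linspace(.12,.88,n):
        b=p+a*(q-p)+s[:,None]*nn
        pr=np.array([mc(im[:,:,k],[b[:,1],b[:,0]],order=1) for k in range(3)])
        g=np.abs(np.gradient(pr,axis=1)).sum(0);g[g<g.max()*.6]=0
        pts.append(b[0]*0+p+a*(q-p)+nn*(g*s).sum()/g.sum())
    w=onz('top',pts,.04)[:,:2]
    for _ in range(3):
        m=w.mean(0);v=np.linalg.svd(w-m)[2][0];r=(w-m)@[-v[1],v[0]];w=w[abs(r)<2*abs(r).mean()+1e-6]
    return m,np.degrees(np.arctan2(v[1],v[0])),abs(r).mean()
for e in('AB','BC','CD'): print(e,edge(C[e[0]],C[e[1]]))
w=onz('top',[(405.3,211.4),(411.8,209.0)],.0815);v=w[1]-w[0];print('ptr',w,np.degrees(np.arctan2(v[1],v[0])),np.hypot(*v[:2]))
g=cv2.imread('pics/t0.png').max(2).astype(float)
y,x=np.mgrid[219:225,411:420];k=np.clip(66-g[219:225,411:420],0,None);u=(k*x).sum()/k.sum(),(k*y).sum()/k.sum()
mk=onz('top',[u],.044)[0];cov=np.cov(np.c_[x.ravel(),y.ravel()].T,aweights=k.ravel());ev=np.linalg.eigh(cov)[1][:,1]
z=onz('top',[u,np.array(u)+3*ev],.044);v=z[1]-z[0];print('mark',u,mk,'long az',np.degrees(np.arctan2(v[1],v[0])))
E
```

```text
AB (array([ 0.6216, -0.2302]), np.float64(-104.67324436849263), np.float64(0.00018341064252315386))
BC (array([ 0.5558, -0.2806]), np.float64(165.9357106141808), np.float64(0.00025313540077218734))
CD (array([ 0.5211, -0.2109]), np.float64(69.2565001572543), np.float64(0.0011343847020469664))
ptr [[ 0.575  -0.2286  0.0815]
 [ 0.5832 -0.2436  0.0815]] -61.47214502687569 0.017119753583909093
mark (np.float64(414.9780439121756), np.float64(221.7185628742515)) [ 0.562  -0.2651  0.044 ] long az 78.89384622791847
```

Emit:
move_arm([
  {"x":0.082,"y":0.152,"z":0,"yaw":-0.7,"fingers":0.5},
  {"x":0.082,"y":0.152,"z":0,"yaw":-0.7,"fingers":0.5},
  {"x":0.082,"y":0.152,"z":0,"yaw":-0.7,"fingers":0.5},
  {"x":0.082,"y":0.152,"z":0,"yaw":-0.7,"fingers":0.5},
  {"x":0.082,"y":0.152,"z":0,"yaw":-0.7,"fingers":0.5},
])

```text
time: 9.95
eef_pos: [0.5727, -0.2286, 0.2554]
tcp_rot: [0.939, 0.344, -0.0, 0.0]
contact_force: [-0.3, -0.6, 0.7]
opening: 0.501
finger_force: 0.0
```

Emit:
move_arm([
  {"x":0,"y":0,"z":0,"yaw":-0.7,"fingers":0.5},
  {"x":0,"y":0,"z":0,"yaw":-0.7,"fingers":0.5},
  {"x":0,"y":0,"z":0,"yaw":-0.7,"fingers":0.5},
  {"x":0,"y":0,"z":0,"yaw":-0.7,"fingers":0.5},
  {"x":0,"y":0,"z":0,"yaw":-0.7,"fingers":0.5},
])

```text
time: 10.45
eef_pos: [0.5719, -0.2254, 0.2559]
tcp_rot: [0.763, 0.646, -0.0, -0.0]
contact_force: [0.1, 0.5, 0.0]
opening: 0.497
finger_force: 0.0
```

Emit:
move_arm([
  {"x":0,"y":0,"z":0,"yaw":-0.668,"fingers":0.5},
  {"x":0,"y":0,"z":0,"yaw":-0.668,"fingers":0.5},
  {"x":0,"y":0,"z":0,"yaw":-0.668,"fingers":0.5},
  {"x":0,"y":0,"z":0,"yaw":-0.668,"fingers":0.5},
  {"x":0,"y":0,"z":0,"yaw":-0.668,"fingers":0.5},
])

```text
time: 10.95
eef_pos: [0.5719, -0.2253, 0.2559]
tcp_rot: [0.51, 0.86, 0.0, -0.0]
contact_force: [0.2, -0.5, -0.7]
opening: 0.5
finger_force: 0.0
```

```bash
python3 - <<'E'
from h import *
from scipy.spatial.transform import Rotation as R
s=ctrl.get_state();M=R.from_quat(s['tcp_rot']).as_matrix();print(s['eef_pos'],np.degrees(np.arctan2(M[1,1],M[0,1])),M[:,2])
d=np.array([.572,-.225,.054])-s['eef_pos'];print(M.T@d)
E
```

```text
[ 0.5718814  -0.2253114   0.25591448] 28.717168051728706 [-2.47331979e-04  2.05755523e-04 -9.99999948e-01]
[1.55684422e-04 2.77467480e-04 2.01914507e-01]
```

Emit:
move_arm([
  {"x":0,"y":0,"z":0.05,"yaw":0,"fingers":0.5},
  {"x":0,"y":0,"z":0.1,"yaw":0,"fingers":0.5},
  {"x":0,"y":0,"z":0.145,"yaw":0,"fingers":0.5},
  {"x":0,"y":0,"z":0.175,"yaw":0,"fingers":0.5},
  {"x":0,"y":0,"z":0.192,"yaw":0,"fingers":0.5},
])

```text
time: 11.45
eef_pos: [0.5699, -0.2242, 0.0603]
tcp_rot: [0.511, 0.859, 0.0, -0.003]
contact_force: [0.5, -0.1, -0.3]
opening: 0.504
finger_force: 0.0
```

Emit:
move_arm([
  {"x":0,"y":0,"z":0.008,"yaw":0,"fingers":0.5},
  {"x":0,"y":0,"z":0.008,"yaw":0,"fingers":0.6},
  {"x":0,"y":0,"z":0.008,"yaw":0,"fingers":0.7},
  {"x":0,"y":0,"z":0.008,"yaw":0,"fingers":0.8},
  {"x":0,"y":0,"z":0.008,"yaw":0,"fingers":0.9},
], force=30)

```text
time: 11.95
eef_pos: [0.5725, -0.2265, 0.0587]
tcp_rot: [0.511, 0.86, -0.001, 0.001]
contact_force: [-4.3, -2.0, 5.0]
opening: 0.132
finger_force: 31.4
```

Emit:
move_arm([
  {"x":0,"y":0,"z":0,"yaw":0,"fingers":1},
  {"x":0,"y":0,"z":0,"yaw":0,"fingers":1},
  {"x":0,"y":0,"z":0,"yaw":0,"fingers":1},
])

```text
time: 12.25
eef_pos: [0.5725, -0.2265, 0.0587]
tcp_rot: [0.511, 0.859, -0.001, 0.001]
contact_force: [-3.6, -1.2, 6.4]
opening: 0.134
finger_force: 31.5
```

Emit:
move_arm([
  {"x":0,"y":0,"z":0,"yaw":0.13,"fingers":1},
  {"x":0,"y":0,"z":0,"yaw":0.26,"fingers":1},
  {"x":0,"y":0,"z":0,"yaw":0.39,"fingers":1},
  {"x":0,"y":0,"z":0,"yaw":0.52,"fingers":1},
  {"x":0,"y":0,"z":0,"yaw":0.65,"fingers":1},
])

```text
time: 12.75
eef_pos: [0.5721, -0.2266, 0.0587]
tcp_rot: [0.761, 0.649, -0.001, 0.001]
contact_force: [-4.8, -1.0, 6.3]
opening: 0.136
finger_force: 31.7
```

Emit:
move_arm([
  {"x":0,"y":0,"z":0,"yaw":0.08,"fingers":1},
  {"x":0,"y":0,"z":0,"yaw":0.102,"fingers":1},
  {"x":0,"y":0,"z":0,"yaw":0.102,"fingers":1},
  {"x":0,"y":0,"z":0,"yaw":0.102,"fingers":1},
])

```text
time: 13.15
eef_pos: [0.572, -0.2267, 0.0587]
tcp_rot: [0.791, 0.612, -0.001, 0.001]
contact_force: [-5.6, -2.0, 6.9]
opening: 0.13
finger_force: 31.7
```

```bash
python3 - <<'E'
from h import *
from scipy.spatial.transform import Rotation as R
s=ctrl.get_state();M=R.from_quat(s['tcp_rot']).as_matrix();print(s['eef_pos'],np.degrees(np.arctan2(M[1,1],M[0,1])),s['contact_force'],s['wrist_torque'])
E
```

```text
[ 0.57201781 -0.2266604   0.05866984] -14.588993966311934 [-5.5920879  -1.99514269  6.87046861] [-0.31556256  0.8414985  -0.07221474]
```

Emit:
move_arm([
  {"x":0,"y":0,"z":0,"yaw":0,"fingers":0.85},
  {"x":0,"y":0,"z":0,"yaw":0,"fingers":0.7},
  {"x":0,"y":0,"z":0,"yaw":0,"fingers":0.6},
  {"x":0,"y":0,"z":0,"yaw":0,"fingers":0.5},
  {"x":0,"y":0,"z":0,"yaw":0,"fingers":0.5},
])

```text
time: 13.65
eef_pos: [0.572, -0.2252, 0.0561]
tcp_rot: [0.791, 0.612, 0.0, -0.0]
contact_force: [0.7, -0.2, 0.6]
opening: 0.502
finger_force: 0.0
```

Emit:
move_arm([
  {"x":0,"y":0,"z":-0.02,"yaw":0,"fingers":0.5},
  {"x":0,"y":0,"z":-0.06,"yaw":0,"fingers":0.5},
  {"x":0,"y":0,"z":-0.11,"yaw":0,"fingers":0.5},
  {"x":0,"y":0,"z":-0.16,"yaw":0,"fingers":0.5},
  {"x":0,"y":0,"z":-0.21,"yaw":0,"fingers":0.5},
])

```text
time: 14.15
eef_pos: [0.5717, -0.2251, 0.2681]
tcp_rot: [0.791, 0.611, 0.0, -0.0]
contact_force: [0.5, -0.1, -0.2]
opening: 0.496
finger_force: 0.0
```

```bash
python3 - <<'E'
from h import *
from scipy.spatial.transform import Rotation as R
s=ctrl.get_state();M=R.from_quat(s['tcp_rot']).as_matrix();print(s['eef_pos'],M.T@np.array([-.17,-.30,0]))
E
```

```text
[ 0.57166635 -0.22505262  0.26806568] [-3.33171005e-01 -8.88655081e-02 -5.59328964e-05]
```

Emit:
move_arm([
  {"x":-0.33,"y":-0.09,"z":0,"yaw":0,"fingers":0.5},
  {"x":-0.33,"y":-0.09,"z":0,"yaw":0,"fingers":0.5},
  {"x":-0.33,"y":-0.09,"z":0,"yaw":0,"fingers":0.5},
  {"x":-0.33,"y":-0.09,"z":0,"yaw":0,"fingers":0.5},
  {"x":-0.33,"y":-0.09,"z":0,"yaw":0,"fingers":0.5},
])

```text
time: 14.65
eef_pos: [0.4463, -0.4435, 0.2663]
tcp_rot: [0.791, 0.612, 0.0, 0.0]
contact_force: [0.8, -1.5, -0.5]
opening: 0.503
finger_force: 0.0
```

Emit:
move_arm([
  {"x":-0.09,"y":-0.024,"z":0,"yaw":0,"fingers":0.5},
  {"x":-0.09,"y":-0.024,"z":0,"yaw":0,"fingers":0.5},
  {"x":-0.09,"y":-0.024,"z":0,"yaw":0,"fingers":0.5},
  {"x":-0.09,"y":-0.024,"z":0,"yaw":0,"fingers":0.5},
])

```text
time: 15.05
eef_pos: [0.4008, -0.5237, 0.2657]
tcp_rot: [0.792, 0.611, 0.0, -0.001]
contact_force: [-1.3, -0.1, 0.1]
opening: 0.501
finger_force: 0.0
```

```bash
python3 - <<'E'
from h import *
t=snap('top','pics/t6.png');s=snap('side','pics/s6.png')
a=cv2.resize(t[160:260,300:440],(800,571),interpolation=cv2.INTER_CUBIC)
r=cv2.resize(t[110:270,170:290],(240,320));
cv2.imwrite('pics/m6.png',np.hstack([cv2.resize(t[140:260,300:440],(467,400),interpolation=cv2.INTER_CUBIC),cv2.resize(s[140:330,170:328],(333,400))])[:,:,::-1])
np.set_printoptions(linewidth=150)
print(t[203:232,388:424].max(2))
# bystander shifts
t0=cv2.imread('pics/t0.png');g=lambda i:cv2.cvtColor(i,cv2.COLOR_BGR2HSV)
for n,(h0,h1) in dict(yellow=(22,32),purple=(135,160)).items():
  for i in(t0,t[:,:,::-1].copy()):
    H=g(i)[150:275,170:250];y,x=np.nonzero((H[...,0]>=h0)&(H[...,0]<=h1)&(H[...,1]>120));print(n,len(x),x.min()+170,x.max()+170,y.min()+150,y.max()+150)
E
```

```text
[[ 73  75  71 ...  62  64  66]
 [ 74  75  72 ...  68  63  65]
 [ 71  71  73 ...  75  71  68]
 ...
 [ 71  73  74 ... 100 100 106]
 [ 71  73  72 ...  97 107 110]
 [ 59  66  72 ...  99 106 109]]
yellow 933 186 238 156 247
yellow 1077 185 238 152 201
purple 667 177 222 151 255
purple 664 177 221 151 255
```

View pics/m6.png

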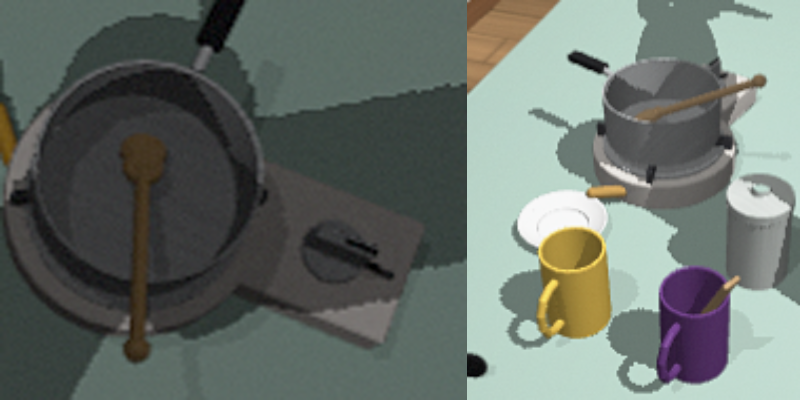

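The spoon leans in the pan over the near rim (ball at crop (137,347), bowl at (143,158)). The pointer strip runs (345,238)–(376,254) and the mark sits at about (381,268). I'll check the alignment numerically, allowing for the height parallax.

```bash
python3 - <<'E'
from h import *
im=cv2.imread('pics/t6.png');a=im.max(2).astype(float)
sub=a[205:228,400:422]
lab=(sub<30).astype(np.uint8)
n,L,st,ce=cv2.connectedComponentsWithStats(lab,connectivity=8)
for r in a[208:226,400:422].astype(int): print(*['%3d'%v for v in r])
print(st,ce)
# predicted pixels of pointer line & mark at az -104.4
for az in(-101.4,-104.4,-107.4):
    u=np.array([np.cos(np.radians(az)),np.sin(np.radians(az)),0]);k=np.array([.572,-.2245,0])
    print(az,proj('top',[k+u*r+[0,0,.0815] for r in(.005,.014,.023)]).round(2).tolist(),proj('top',[k+u*r+[0,0,.044] for r in(.036,.042,.048)]).round(2).tolist())
E
```

```text
57  60  58  60  56  62  69  73  74  75  75  75  72  74  72  72  74  73  72  74  73  74
 69  62  49  54  59  58  61  70  72  72  78  75  72  70  74  71  72  74  72  74  74  71
 58  59  59  59  55  61  61  58  71  71  73  73  75  74  72  70  72  72  72  72  75  76
 61  57  59  50  42  62  60  47  62  73  74  74  72  72  72  75  72  73  72  73  71  75
 56  61  65  41  11  13  35  51  54  60  73  75  73  72  72  71  71  77  72  74  71  74
 37  42  52  54  39  21  16   7   9  35  66  59  49  68  74  72  72  70  72  72  73  73
 21  28  29  40  52  57  56  38  22  10   7  34  51  67  74  72  74  74  70  73  75  74
 29  30  27  25  27  38  45  55  54  34  22  19   0  50  72  74  74  74  69  72  72  75
 27  28  27  31  27  21  26  36  43  45  58  44  26  67  74  72  75  73  75  73  73  72
 44  39  29  25  24  31  24  31  23  28  41  55  61  72  76  72  73  75  71  71  72  74
 60  51  44  35  35  26  30  27  25  25  25  54  67  74  75  74  74  73  70  70  72  75
 61  59  61  62  55  41  37  26  32  19   8   0  10  43  66  74  72  75  72  73  72  74
 60  59  63  59  63  56  52  41  48  36  24  
[... 279 characters left out ...]
 47  31  40  67  76  75  71
 49  45  47  45  57  69  75  70  71  74  74  74  75  76  74  78  65  70  75  72  73  69
 65  64  70  70  68  76  74  74  72  72  72  75  73  72  73  73  72  74  72  72  72  84
[[  0   0  22  23 453]
 [  4   7   9   5  13]
 [  0   9  18   9  40]] [[10.83664459 10.89624724]
 [ 8.23076923  8.76923077]
 [ 7.425      12.9       ]]
-101.4 [[405.5, 213.05], [409.1, 214.29], [412.7, 215.53]] [[412.96, 220.28], [415.28, 221.08], [417.6, 221.88]]
-104.4 [[405.47, 213.15], [409.01, 214.56], [412.55, 215.98]] [[412.74, 220.98], [415.02, 221.89], [417.3, 222.81]]
-107.4 [[405.43, 213.24], [408.9, 214.84], [412.37, 216.43]] [[412.47, 221.66], [414.71, 222.69], [416.95, 223.72]]
```

```bash
python3 -c "
from h import *
print(ctrl.sign_off())"
```

```text
the job is handed in; nothing more can be done
None
```

The wooden spoon is leaning bowl-down on the saucepan's rim, and the knob's pointer lines up with the raised mark to within about a degree in the last picture. The other items looked unmoved, and the job was handed in at about 15 s.

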